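# Unstack the lids and close the glaze jars

### The arm

A 6-joint arm with a two-finger parallel gripper is mounted at the origin on the work surface. World frame = base frame: x ahead of the robot, y to its left, z up, the work surface at z = 0. Lengths are in m, angles in rad, forces in N, time in s.
With the tool pointing down it reaches from about 0.3 to 0.775 m from the base axis. Payload 14.6 kg.
Tool frame: the origin (TCP) lies at the very end of the fingers, on their centre line; the grasp point (between the pads) lies 19 mm behind it; z points along the fingers, y is the line along which they close (so a half turn about z gives the same grasp; the last joint's range is limited). The gripper opens to 94 mm and grips with 3 to 60 N. Pads are 16 mm wide; open, the fingers measure 119 mm over their backs; the gripper's body (75 mm by 177 mm) begins 78 mm behind the grasp point.
Start: joints at [-1.272, 0.3, 1.521, -0, 1.321, -0.067], TCP at [0.197, -0.514, 0.183] pointing down, gripper open.
Joint ranges: [-3.03, 3.03], [-0.79, 2.21], [0.23, 2.52], [-1.04, 4.18], [0, 3.07], [-2.55, 2.55]. Speed limits (rad/s): [2.22, 2.22, 2.57, 3.14, 3.14, 3.14].

### API

Orientations are given as [roll, pitch, yaw] about the fixed x, y, z axes, in that order (R = Rz(yaw) Ry(pitch) Rx(roll)).
In Python, from station import ctrl, cams gives the robot as it stands. The module is installed in compiled form; this text tells all that it offers.
- The arm moves only by the tool arm_command, never from a script. Its argument "plan" is a list that holds one entry, the list of rows, each a list of 7 numbers: the shift along the tool's x, y, z in shares of 800 mm (1.0 is 800 mm), then the turn, a rotation vector about the tool's x, y, z in normalised numbers (1 is 2 rad), then the closure, from -1 (fully open) to 1 (shut). A call has 1 to 12 rows; each row is the pose to reach, as a shift and turn from the pose commanded when the call began, along the tool's axes at that moment; what a row does not reach only later rows make up. A row lasts 1/10 s, in which the tool goes at most 50 mm and 8.59 degrees, less where a joint would pass 70% of its speed; a pose out of reach is approached as far as the arm can. No shift or turn number may pass 1 either way. A call with a gripper value outside its range is refused whole. The fingers move at their own pace and stop on an object; "squeeze" is the grip in N (left out, the last holds). Time passes only in rows, so rows that repeat a pose let the fingers close. It gives the time, the measured TCP pose, the force, the opening and the grip force at its end, in the units of the state.
- ctrl.get_obs(): the state, without advancing time (a new reading comes with each control period).
- cams.camera(name): name is "scene" or "side" or "wrist"; returns (picture, depth): 384x512x3 uint8, blue, green, red; 384x512 float32, m along the optical axis (not along the pixel's ray), 0 where there is no reading.
- cams.camera_info(name): a dict with "fx", "fy", "cx", "cy" (pixels), "world_to_cam" (4x4, takes a point from world to camera coordinates). Camera axes: x right, y down, z forward; pixel columns grow to the right and rows downward; lengths in m; the calibration is good to about 2 mm. A picture is of the moment at which its call begins: read the wrist's pose just before it. camera_info takes no time and is no camera call; for the wrist camera it gives the pose at the moment of the call.
- ctrl.hand_in(): hands the job in; it is judged then, once.
The state is a dict: "time_s": time; "qpos": joint angles; "joint_vel": joint speeds; "tau": joint torques, N m; "ee_pos": TCP position; "eef_rot": TCP orientation; "force": force on the tool from outside, world axes, zero at the start; "moment": the same for the moment, N m; "grip_width": finger opening in m; "grip_force": force on a finger pad.
Only numpy, scipy, OpenCV 4.12 (cv2) and the standard library are available. Lean on these libraries where they do the work, as an engineer would, in place of code of your own. Each camera call takes 0.05 s, during which the arm holds its last target. There are 200 camera calls.

### The job

Close the four glaze jars for the night: take the pile of lids apart and put each lid on the jar it fits, so that it sits flat and fully down over the neck (no need to screw it). Leave the jars standing where they are and do not disturb the clay hare.

Things in the scene. Friction and masses are not known exactly. Their poses are not given: they have to be found in the camera images.
- lid_68: Plain tinplate jar lid, the cap of jar_wide: 68 mm outside diameter, 16 mm high, open below, 3 mm top, 2 mm skirt, so 13 mm deep and about 63 mm wide inside. At the start right way up, bottom of the stack (each lid stands on the flat top of the next larger). Origin: centre of the skirt's lower edge; z up. Some tens of grams.
- lid_58: Plain tinplate jar lid, the cap of jar_tall: 58 mm outside diameter, 16 mm high, open below, 3 mm top, 2 mm skirt, so 13 mm deep and about 53 mm wide inside. At the start right way up, second from the bottom (each lid stands on the flat top of the next larger). Origin: centre of the skirt's lower edge; z up. Some tens of grams.
- lid_48: Plain tinplate jar lid, the cap of jar_round: 48 mm outside diameter, 16 mm high, open below, 3 mm top, 2 mm skirt, so 13 mm deep and about 43 mm wide inside. At the start right way up, third from the bottom (each lid stands on the flat top of the next larger). Origin: centre of the skirt's lower edge; z up. Some tens of grams.
- lid_38: Plain tinplate jar lid, the cap of jar_small: 38 mm outside diameter, 16 mm high, open below, 3 mm top, 2 mm skirt, so 13 mm deep and about 33 mm wide inside. At the start right way up, top of the stack (each lid stands on the flat top of the next larger). Origin: centre of the skirt's lower edge; z up. Some tens of grams.
- jar_wide: The broadest glaze jar: straight-sided clear glass, pinkish filling; loose. 100 mm high, body about 84 mm across. Neck 55 mm diameter, 16 mm high, its top 5 mm tapering to a 48 mm rim. The 68 mm lid slips over the neck with about 4 mm play all round and rests on the rim, its skirt's lower edge 87 mm above the jar's foot. Origin: centre of the foot; z up.
- jar_tall: The tallest glaze jar: straight-sided clear glass, rust-red filling; loose. 112 mm high, body about 70 mm across. Neck 45 mm diameter, 16 mm high, its top 5 mm tapering to a 38 mm rim. The 58 mm lid slips over the neck with about 4 mm play all round and rests on the rim, its skirt's lower edge 99 mm above the jar's foot. Origin: centre of the foot; z up.
- jar_round: A glaze jar with slightly bulging sides: clear glass, pale grey filling; loose. 90 mm high, body about 66 mm across. Neck 35 mm diameter, 16 mm high, its top 5 mm tapering to a 28 mm rim. The 48 mm lid slips over the neck with about 4 mm play all round and rests on the rim, its skirt's lower edge 77 mm above the jar's foot. Origin: centre of the foot; z up.
- jar_small: The smallest glaze jar: clear glass, dark brown filling; loose. 80 mm high, body about 50 mm across. Neck 26 mm diameter, 16 mm high, its top 5 mm tapering to a 20 mm rim. The 38 mm lid slips over the neck with about 4 mm play all round and rests on the rim, its skirt's lower edge 67 mm above the jar's foot. Origin: centre of the foot; z up.
- hare: Cream clay figurine of a sitting hare with upright ears, 122 mm high, about 60 mm across, loose; stands beyond the middle of the bench. A bystander, not to be disturbed. Origin: centre of its base; z up.
Mind the look-alikes: they are no part of the job. Leave any red look-alike of the lid_38 alone.

How it is judged:
By the outcome, as a careful person would: the job done as asked, in the order asked, and still so for the second after the job is handed in, with the robot touching nothing.
It also fails if it takes over 120 s, if anything falls off the work surface, if the arm or the gripper's body presses on something with over 40 N, if the wrist force passes 120 N, or if a joint passes its speed limit or range.

## Working session

There is one attempt and no reset: what is moved stays moved. The work goes in short steps, Python scripts to look and compute and a tool call to move; the robot and the scene stay as the last step left them, time stands still between calls to the robot, and variables do not carry over. Pictures are saved under pics/ and viewed, at most 14 in all, crops included, and the job is handed in when it is done.

Besides the shell and the picture viewer there is one more tool, called after "Call:" as a command line: name --argument value ..., lists and objects as JSON in quotes. arm_command: Moves the arm, as the interface text tells. Its arguments: {"type":"object","properties":{"plan":{"type":"array"},"squeeze":{"type":"number"}},"required":["plan"]}

```bash
mkdir -p pics; cat > h.py <<'E'
import numpy as np, cv2
from station import ctrl, cams
def snap(n,tag):
    o=ctrl.get_obs(); I=cams.camera_info(n); p,d=cams.camera(n); cv2.imwrite(f'pics/{tag}.png',p); np.savez(f'pics/{tag}.npz',p=p,d=d,K=[I['fx'],I['fy'],I['cx'],I['cy']],T=I['world_to_cam']); return p,d,I
def pts(d,K,T):
    v,u=np.indices(d.shape); c=np.stack([(u-K[2])/K[0]*d,(v-K[3])/K[1]*d,d,np.ones_like(d)],-1)
    return (c@np.linalg.inv(T).T)[...,:3]
def ray(u,v,K,T,z):
    M=np.linalg.inv(T); r=M[:3,:3]@np.array([(u-K[2])/K[0],(v-K[3])/K[1],1]); o=M[:3,3]
    return o+r*(z-o[2])/r[2]
E
python3 - <<'E'
from h import *
for n in ['scene','side']:
    p,d,I=snap(n,n+'0'); M=np.linalg.inv(I['world_to_cam']); print(n,I['fx'],M[:3,3].round(3),M[:3,2].round(2))
o=ctrl.get_obs(); print(o['ee_pos'],o['eef_rot'],o['time_s'],o['grip_width'])
E
```

```text
scene 398.2011415268161 [1.03  0.489 0.684] [-0.51 -0.53 -0.68]
side 421.72167621957465 [0.452 0.747 0.645] [ 0.13 -0.78 -0.61]
[ 0.19664487 -0.51337206  0.18275485] [-3.14058515e+00 -5.40199589e-05  3.65779520e-01] 0.1 0.09391886893275718
```

View pics/scene0.png

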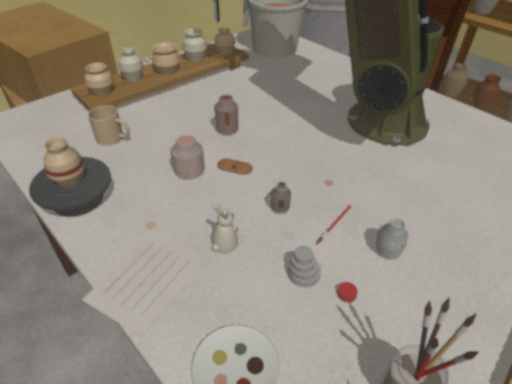

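View pics/side0.png

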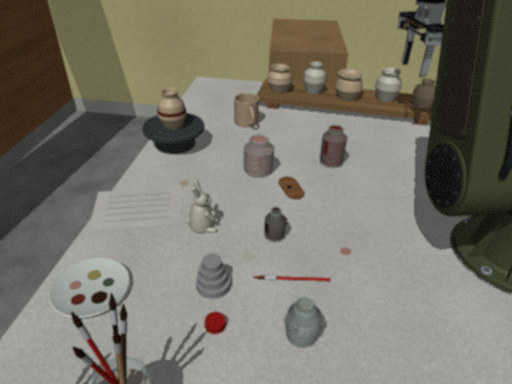

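Scene view: lid stack at (303,266), jar_wide (187,158), jar_tall (227,115), jar_small (281,198), jar_round (391,240) and hare (225,232). The red lid at (347,292) is the look-alike, so I leave it alone. The grey 38 mm lid is the one on top of the stack. Next I measure from depth in both views.

```bash
python3 - <<'E'
from h import *
seeds={'scene':dict(stack=(303,266),wide=(187,158),tall=(227,115),small=(281,198),round=(391,240),hare=(225,232),red=(347,292)),
'side':dict(stack=(212,276),wide=(258,157),tall=(333,146),small=(275,225),round=(303,322),hare=(201,208),red=(215,322))}
for n in seeds:
    f=np.load(f'pics/{n}0.npz'); P=pts(f['d'],f['K'],f['T']); ok=(f['d']>0)
    m=(ok&(P[...,2]>0.008)&(P[...,2]<0.2)).astype(np.uint8)
    k,L=cv2.connectedComponents(m)
    for s,(u,v) in seeds[n].items():
        l=L[v,u]; q=P[(L==l)&m.astype(bool)]
        zt=np.percentile(q[:,2],99); t=q[q[:,2]>zt-.012]
        print(n,s,l,len(q),'ztop',zt.round(4),'top ctr',((t.max(0)+t.min(0))/2)[:2].round(3),'ext',q.min(0).round(3),q.max(0).round(3))
I=cams.camera_info('wrist');M=np.linalg.inv(I['world_to_cam']);print(M.round(3),I['fx'])
E
```

```text
scene stack 46 980 ztop 0.0666 top ctr [0.62  0.201] ext [0.585 0.174 0.008] [0.651 0.24  0.068]
scene wide 8 1245 ztop 0.101 top ctr [ 0.599 -0.219] ext [ 0.555 -0.252  0.008] [ 0.64  -0.176  0.103]
scene tall 7 857 ztop 0.1137 top ctr [ 0.401 -0.298] ext [ 0.372 -0.328  0.009] [ 0.436 -0.262  0.115]
scene small 38 576 ztop 0.0814 top ctr [0.52 0.04] ext [0.496 0.015 0.008] [0.544 0.065 0.084]
scene round 44 1077 ztop 0.0917 top ctr [0.438 0.29 ] ext [0.415 0.257 0.008] [0.471 0.322 0.093]
scene hare 39 925 ztop 0.1215 top ctr [0.696 0.039] ext [0.65  0.017 0.008] [0.722 0.067 0.123]
scene red 47 295 ztop 0.0195 top ctr [0.592 0.297] ext [0.572 0.279 0.008] [0.611 0.316 0.022]
side stack 17 1101 ztop 0.0651 top ctr [0.618 0.201] ext [0.583 0.182 0.008] [0.649 0.242 0.066]
side wide 10 1102 ztop 0.0998 top ctr [ 0.596 -0.218] ext [ 0.554 -0.246  0.008] [ 0.637 -0.174  0.101]
side tall 9 940 ztop 0.1115 top ctr [ 0.399 -0.297] ext [ 0.364 -0.321  0.008] [ 0.434 -0.259  0.113]
side small 16 645 ztop 0.0801 top ctr [0.516 0.042] ext [0.491 0.029 0.008] [0.541 0.066 0.082]
side round 38 1522 ztop 0.0903 top ctr [0.436 0.292] ext [0.403 0.269 0.008] [0.468 0.324 0.092]
side hare 12 945 ztop 0.12 top ctr [0.693 0.041] ext [0.648 0.013 0.008] [0.72  0.068 0.122]
side red 46 335 ztop 0.018 top ctr [0.59  0.298] ext [0.572 0.28  0.008] [0.609 0.317 0.019]
[[ 0.357 -0.91  -0.212  0.258]
 [-0.934 -0.348 -0.079 -0.491]
 [-0.002  0.226 -0.974  0.385]
 [ 0.     0.     0.     1.   ]] 280.22190991652246
```

```bash
python3 - <<'E'
from h import *
for n in ['scene','side']:
    f=np.load(f'pics/{n}0.npz'); P=pts(f['d'],f['K'],f['T'])
    m=((f['d']>0)&(P[...,2]>0.06)&(P[...,2]<.5)&(abs(P[...,1])<.7)&(P[...,0]>0)&(P[...,0]<1)).astype(np.uint8)
    k,L=cv2.connectedComponents(m)
    for l in range(1,k):
        q=P[L==l]
        if len(q)>60: print(n,len(q),q.min(0).round(2),q.max(0).round(2))
E
```

```text
scene 131 [ 0.21 -0.57  0.21] [ 0.23 -0.55  0.27]
scene 157 [ 0.17 -0.47  0.21] [ 0.19 -0.45  0.29]
scene 8890 [ 0.   -0.05  0.06] [0.25 0.14 0.42]
scene 527 [ 0.19 -0.7   0.06] [ 0.27 -0.64  0.14]
scene 376 [ 0.08 -0.68  0.06] [ 0.15 -0.62  0.13]
scene 640 [ 0.32 -0.7   0.06] [ 0.41 -0.62  0.13]
scene 516 [ 0.44 -0.7   0.06] [ 0.52 -0.65  0.14]
scene 625 [ 0.56 -0.7   0.06] [ 0.64 -0.64  0.13]
scene 502 [ 0.37 -0.33  0.06] [ 0.44 -0.26  0.11]
scene 544 [ 0.64 -0.53  0.06] [ 0.72 -0.43  0.09]
scene 740 [ 0.56 -0.25  0.06] [ 0.64 -0.18  0.1 ]
scene 3883 [ 0.78 -0.39  0.06] [ 0.95 -0.22  0.17]
scene 170 [0.5  0.02 0.06] [0.54 0.06 0.08]
scene 355 [0.66 0.02 0.06] [0.71 0.06 0.12]
scene 556 [0.42 0.26 0.06] [0.47 0.32 0.09]
scene 255 [0.6  0.18 0.06] [0.64 0.22 0.07]
scene 3343 [0.64 0.44 0.06] [0.71 0.52 0.24]
side 19733 [ 0.04 -0.68  0.06] [0.26 0.14 0.5 ]
side 449 [ 0.44 -0.7   0.06] [ 0.52 -0.65  0.14]
side 455 [ 0.56 -0.7   0.06] [ 0.64 -0.63  0.13]
side 593 [ 0.19 -0.7   0.06] [ 0.27 -0.63  0.14]
side 617 [ 0.31 -0.7   0.06] [ 0.4  -0.62  0.13]
side 1995 [ 0.77 -0.4   0.06] [ 0.95 -0.22  0.17]
side 371 [ 0.64 -0.54  0.06] [ 0.72 -0.43  0.09]
side 534 [ 0.36 -0.32  0.06] [ 0.43 -0.26  0.11]
side 608 [ 0.55 -0.25  0.06] [ 0.64 -0.18  0.1 ]
side 349 [0.66 0.02 0.06] [0.7  0.06 0.12]
side 158 [0.5  0.03 0.06] [0.53 0.06 0.08]
side 246 [0.6  0.18 0.06] [0.64 0.22 0.07]
side 2751 [0.63 0.44 0.07] [0.71 0.52 0.24]
side 807 [0.41 0.27 0.06] [0.46 0.32 0.09]
```

The rows are not in the units I measure in: shifts go in shares of 800 mm and turns go in shares of 2 rad. I convert before sending: -127 mm / 800 = -0.1588, -100 mm / 800 = -0.125, -0.366 rad / 2 = -0.183.

Call:
arm_command --plan '[[[0,0,-0.0625,0,0,-0.061,-1],[0,0,-0.125,0,0,-0.122,-1],[0,0,-0.1588,0,0,-0.183,-1],[0,0,-0.1588,0,0,-0.183,-1]]]' --squeeze 12

```text
time_s: 0.5
ee_pos: [0.197, -0.5144, 0.3141]
eef_rot: [3.136, 0.003, 0.735]
force: [-0.4, -1.1, 0.6]
grip_width: 0.0941
grip_force: 0.0
```

To row units: 790 mm / 800 = 0.9875, -250 mm / 800 = -0.3125, 0.732 rad / 2 = 0.366.

Call:
arm_command --plan '[[[0.9875,-0.3125,0.05,0,0,0.366,-1],[0.9875,-0.3125,0.05,0,0,0.366,-1],[0.9875,-0.3125,0.05,0,0,0.366,-1],[0.9875,-0.3125,0.05,0,0,0.366,-1],[0.9875,-0.3125,0.05,0,0,0.366,-1],[0.9875,-0.3125,0.05,0,0,0.366,-1],[0.9875,-0.3125,0.05,0,0,0.366,-1],[0.9875,-0.3125,0.05,0,0,0.366,-1],[0.9875,-0.3125,0.05,0,0,0.366,-1],[0.9875,-0.3125,0.05,0,0,0.366,-1],[0.9875,-0.3125,0.05,0,0,0.366,-1],[0.9875,-0.3125,0.05,0,0,0.366,-1]]]'

```text
time_s: 1.7
ee_pos: [0.4924, -0.0109, 0.2809]
eef_rot: [-3.141, 0.002, -0.002]
force: [0.7, -1.0, 0.5]
grip_width: 0.0944
grip_force: 0.0
```

To row units: -205 mm / 800 = -0.2563, 120 mm / 800 = 0.15.

Call:
arm_command --plan '[[[0.15,-0.2563,0.05,0,0,0,-1],[0.15,-0.2563,0.05,0,0,0,-1],[0.15,-0.2563,0.05,0,0,0,-1],[0.15,-0.2563,0.05,0,0,0,-1],[0.15,-0.2563,0.05,0,0,0,-1],[0.15,-0.2563,0.05,0,0,0,-1],[0.15,-0.2563,0.05,0,0,0,-1],[0.15,-0.2563,0.05,0,0,0,-1]]]'

```text
time_s: 2.5
ee_pos: [0.6118, 0.191, 0.2421]
eef_rot: [3.141, 0.0, -0.002]
force: [0.1, -0.5, 0.6]
grip_width: 0.0942
grip_force: 0.0
```

```bash
python3 - <<'E'
from h import *
p,d,I=snap('wrist','w0'); o=ctrl.get_obs(); print(o['ee_pos'],o['eef_rot'])
cv2.imwrite('pics/w0b.png',p)
E
```

```text
[0.61192269 0.1907985  0.24256296] [ 3.14155208e+00 -3.32532438e-04 -1.91201506e-03]
```

View pics/w0.png

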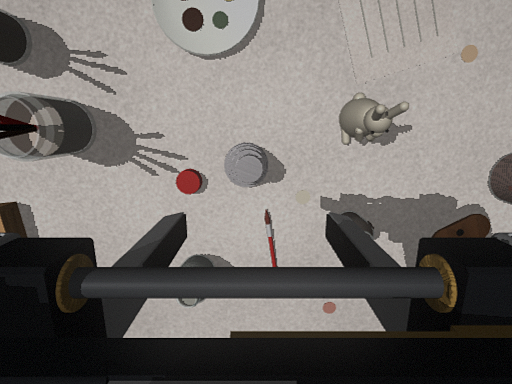

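The wrist view shows the stack at (246,165), the red look-alike at (190,182) and the hare at (365,118). Next I fit a circle to each lid by height level.

```bash
cat >> h.py <<'E'
def level(f,zt,xy,R,rad):
    "points of the flat top at height zt near xy -> minEnclosingCircle of the trimmed set"
    P=pts(f['d'],f['K'],f['T']); m=(f['d']>0)&(abs(P[...,2]-zt)<.004)&(np.hypot(P[...,0]-xy[0],P[...,1]-xy[1])<R)
    m=cv2.morphologyEx(m.astype(np.uint8),cv2.MORPH_OPEN,np.ones((2,2)))>0
    q=P[m]
    c,r=cv2.minEnclosingCircle((q[:,:2]*1000).astype(np.float32)); return np.round(c,1),round(r,1),len(q),np.round(np.median(q[:,2])*1000,1),np.round((q.min(0)+q.max(0))[:2]*500,1)
E
python3 - <<'E'
from h import *
for n in ['w0','scene0','side0']:
    f=np.load(f'pics/{n}.npz'); print(n)
    for zt,r in [(.064,19),(.048,24),(.032,29),(.016,34)]: print(r,*level(f,zt,(.618,.205),.045,r))
    if n!='w0':
        for s,zt,c,r in [('wide',.1,(.597,-.218),.03),('tall',.112,(.4,-.298),.025),('small',.08,(.518,.041),.016),('round',.09,(.437,.291),.02)]: print(s,*level(f,zt,c,r,r))
E
```

```text
w0
19 [636.2 196.9] 42.2 595 64.6 [636.2 198.8]
24 [639.4 204.3] 41.0 239 49.1 [639.4 200.6]
29 [618.5 203.5] 30.6 266 32.9 [618.3 203.1]
34 [629.9 202.5] 49.5 285 16.6 [629.7 204.4]
scene0
19 [596.5 191.9] 43.2 252 64.5 [597.3 198.5]
24 [606.1 199.3] 39.3 142 48.3 [606.1 206.1]
29 [616.5 208. ] 32.4 152 31.9 [616.7 209.4]
34 [803.8 353.5] 263.4 160 15.6 [803.8 339.6]
wide [793.8 130.6] 429.0 84 96.8 [793.8 122.2]
tall [646.2  31.1] 597.2 52 109.1 [646.2  31.1]
small [484.9  18.3] 51.0 45 77.1 [485.7  21.5]
round [683.4 382. ] 362.5 82 88.0 [683.4 382. ]
side0
19 [535.1 439.9] 318.3 246 63.2 [543.4 439.9]
24 [614.  190.3] 38.1 147 47.2 [618.  190.5]
29 [526.1 455.6] 300.8 194 31.0 [547.6 455.6]
34 [520.5 461.9] 293.3 239 14.9 [549.1 461.9]
wide [532.8 265.9] 487.9 35 96.8 [533.2 265.9]
tall [ 394.2 -297.3] 23.6 28 108.1 [ 394.1 -297.3]
small [513.2  -2.9] 55.7 29 76.3 [513.7  -2.9]
round [433.5 479.4] 268.3 113 87.0 [432.4 479.4]
```

```bash
cat >> h.py <<'E'
def level(f,zt,xy,R,rad=0,tol=.004):
    P=pts(f['d'],f['K'],f['T']); m=(f['d']>0)&(abs(P[...,2]-zt)<tol)&(np.hypot(P[...,0]-xy[0],P[...,1]-xy[1])<R)
    k,L,st,_=cv2.connectedComponentsWithStats(m.astype(np.uint8),connectivity=8); l=1+np.argmax(st[1:,4])
    q=P[L==l]*1000; h=cv2.convexHull(q[:,:2].astype(np.float32))[:,0]
    A=np.c_[2*h,np.ones(len(h))]; s=np.linalg.lstsq(A,(h**2).sum(1),rcond=None)[0]
    lo,hi=q.min(0),q.max(0)
    return 'z',np.median(q[:,2]).round(1),'n',len(q),'box',((lo+hi)/2)[:2].round(1),(hi-lo)[:2].round(1),'fit',s[:2].round(1),np.sqrt(s[2]+s[0]**2+s[1]**2).round(1)
E
python3 - <<'E'
from h import *
for n in ['w0','scene0','side0']:
    f=np.load(f'pics/{n}.npz'); print(n)
    for zt,r in [(.064,19),(.048,24),(.032,29),(.016,34)]: print(r,*level(f,zt,(.618,.203),.045))
    if n!='w0':
        for s,zt,c,r in [('wide',.1,(.597,-.218),.035),('tall',.112,(.4,-.298),.03),('small',.08,(.518,.041),.02),('round',.09,(.437,.291),.025)]: print(s,*level(f,zt-.001,c,r))
E
```

```text
w0
19 z 64.6 n 597 box [621.2 200.4] [37.5 36.9] fit [621.2 200.5] 18.6
24 z 48.9 n 261 box [622.5 202.2] [45.8 46.8] fit [622.5 202.4] 23.5
29 z 32.7 n 292 box [621.5 204.9] [56.6 56.2] fit [621.7 204.4] 28.5
34 z 16.6 n 313 box [619.8 206.3] [66.5 66.3] fit [619.3 206.3] 33.4
scene0
19 z 64.6 n 253 box [619.8 201.2] [37.9 37.5] fit [619.5 200.8] 18.7
24 z 48.8 n 150 box [622.2 202. ] [45.9 47.1] fit [621.  202.3] 23.9
29 z 32.7 n 164 box [620.4 206.1] [55.8 53. ] fit [620.2 204.6] 28.6
34 z 16.6 n 178 box [618.2 208.8] [66.1 62.7] fit [617.5 206.9] 33.6
wide z 97.5 n 165 box [ 598.  -219.2] [52.5 52.1] fit [ 597.6 -219.3] 26.5
tall z 109.9 n 97 box [ 402.6 -298.5] [42.7 44.1] fit [ 401.5 -298.4] 22.1
small z 78.3 n 65 box [519.6  39.7] [23.6 23.6] fit [519.   39.3] 11.8
round z 88.2 n 136 box [437.4 289.8] [33.8 33. ] fit [437.9 290. ] 16.4
side0
19 z 63.4 n 246 box [618.5 201.4] [37.5 38.1] fit [619.  201.5] 19.0
24 z 47.6 n 156 box [619.5 208.7] [47.5 39.3] fit [619.6 204.3] 23.6
29 z 31.6 n 200 box [618.9 209.4] [56.6 49.7] fit [618.5 206. ] 28.4
34 z 15.6 n 244 box [616.1 212.8] [66.8 58.9] fit [616.1 208.2] 33.5
wide z 98.1 n 88 box [ 595.3 -217.6] [53.1 53.9] fit [ 595.4 -216.8] 26.6
tall z 110.1 n 64 box [ 398.4 -296.1] [42.9 44.1] fit [ 398.9 -296.5] 21.5
small z 78.0 n 54 box [516.8  41.8] [23.5 22.5] fit [517.   41.4] 11.7
round z 88.0 n 157 box [435.2 291.4] [34.6 32. ] fit [435.8 291.9] 16.4
```

Call:
arm_command --plan '[[[0.01,-0.0125,0.0625,0,0,0,-1],[0.01,-0.0125,0.125,0,0,0,-1],[0.01,-0.0125,0.1875,0,0,0,-1],[0.01,-0.0125,0.225,0,0,0,-0.2],[0.01,-0.0125,0.24,0,0,0,-0.2],[0.01,-0.0125,0.24,0,0,0,-0.2],[0.01,-0.0125,0.24,0,0,0,-0.2]]]' --squeeze 10

```text
time_s: 3.25
ee_pos: [0.6212, 0.2018, 0.0527]
eef_rot: [-3.141, -0.003, -0.001]
force: [-0.3, -0.1, 1.2]
grip_width: 0.0653
grip_force: 0.0
```

To row units: 2 mm / 800 = 0.0025, -1 mm / 800 = -0.0013.

Call:
arm_command --plan '[[[-0.0013,0.0013,0.0025,0,0,0,-0.2],[-0.0013,0.0013,0.0025,0,0,0,1],[-0.0013,0.0013,0.0025,0,0,0,1],[-0.0013,0.0013,0.0025,0,0,0,1],[-0.0013,0.0013,0.0025,0,0,0,1],[-0.0013,0.0013,0.0025,0,0,0,1],[-0.0013,0.0013,0.0025,0,0,0,1]]]'

```text
time_s: 3.95
ee_pos: [0.6192, 0.2009, 0.0482]
eef_rot: [-3.142, 0.0, -0.0]
force: [-0.2, 0.0, -0.1]
grip_width: 0.0124
grip_force: 0.0
```

```bash
python3 - <<'E'
from h import *
p,d,I=snap('side','s1'); p2,d2,I2=snap('scene','c1'); o=ctrl.get_obs(); print(o['ee_pos'],o['grip_width'],o['grip_force'],o['force'])
a=cv2.resize(p[200:340,130:330],None,fx=2,fy=2,interpolation=cv2.INTER_CUBIC)
b=cv2.resize(p2[180:320,220:420],None,fx=2,fy=2,interpolation=cv2.INTER_CUBIC)
cv2.imwrite('pics/sc1.png',np.hstack([a,b]))
E
```

```text
[0.61914755 0.20091501 0.04822875] 0.0036980375467004934 0.0 [ 0.51555286 -0.25128092  0.32315573]
```

View pics/sc1.png

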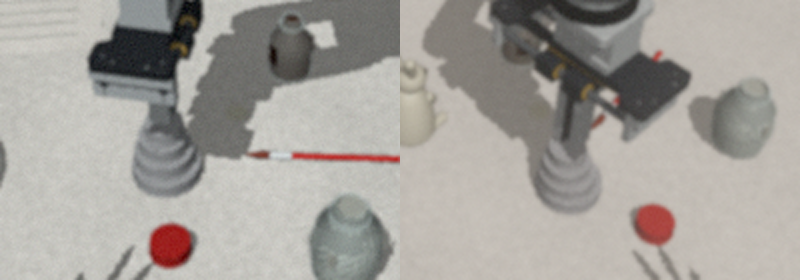

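The crop shows all four lids still stacked and the closed fingers ending at or above the top lid, so the true tip is probably higher than ee_pos reports. I measure it.

```bash
python3 - <<'E'
from h import *
for n in ['s1','c1']:
    f=np.load(f'pics/{n}.npz'); P=pts(f['d'],f['K'],f['T'])
    m=(f['d']>0)&(abs(P[...,0]-.62)<.06)&(abs(P[...,1]-.203)<.07)&(P[...,2]>.004)&(P[...,2]<.2)
    q=P[m]*1000
    for z in range(4,150,6):
        s=q[abs(q[:,2]-z)<3]
        if len(s)>3: print(n,z,len(s),s[:,:2].min(0).round(0),s[:,:2].max(0).round(0))
E
```

```text
s1 4 33 [583. 204.] [648. 242.]
s1 10 72 [583. 204.] [647. 242.]
s1 16 214 [583. 185.] [650. 242.]
s1 22 72 [590. 203.] [647. 236.]
s1 28 88 [590. 188.] [647. 235.]
s1 34 151 [590. 185.] [647. 235.]
s1 40 48 [596. 204.] [638. 228.]
s1 46 134 [596. 189.] [643. 227.]
s1 52 56 [597. 195.] [640. 228.]
s1 58 44 [599. 203.] [635. 221.]
s1 64 147 [599. 188.] [638. 221.]
s1 70 6 [608. 191.] [615. 217.]
s1 76 7 [607. 192.] [611. 196.]
s1 82 24 [607. 192.] [626. 220.]
s1 88 25 [607. 213.] [625. 221.]
s1 94 29 [607. 213.] [625. 221.]
s1 100 22 [608. 218.] [627. 221.]
s1 106 6 [609. 219.] [626. 221.]
c1 4 36 [599. 140.] [664. 273.]
c1 10 61 [607. 182.] [651. 240.]
c1 16 152 [585. 174.] [651. 240.]
c1 22 67 [599. 186.] [650. 236.]
c1 28 51 [603. 186.] [649. 233.]
c1 34 150 [593. 178.] [649. 233.]
c1 40 42 [609. 188.] [645. 226.]
c1 46 99 [601. 179.] [644. 226.]
c1 52 82 [599. 182.] [644. 225.]
c1 58 39 [613. 190.] [638. 219.]
c1 64 155 [604. 183.] [638. 220.]
c1 70 6 [614. 190.] [628. 207.]
c1 76 19 [615. 187.] [628. 211.]
c1 82 37 [610. 184.] [628. 217.]
c1 88 31 [610. 185.] [628. 217.]
c1 94 42 [610. 187.] [628. 217.]
c1 100 41 [610. 185.] [628. 217.]
c1 106 41 [608. 185.] [628. 218.]
c1 112 37 [610. 185.] [629. 217.]
c1 118 47 [610. 186.] [629. 217.]
c1 124 40 [609. 185.] [628. 218.]
c1 130 40 [610. 185.] [629. 217.]
c1 136 38 [611. 184.] [628. 217.]
c1 142 22 [615. 185.] [628. 217.]
c1 148 12 [621. 185.] [628. 218.]
```

```bash
python3 - <<'E'
from h import *
for n in ['s1','c1']:
    f=np.load(f'pics/{n}.npz'); P=pts(f['d'],f['K'],f['T'])*1000; K,T=f['K'],f['T']
    for xy in ([.619,.219],[.627,.21],[.627,.194]):
        c=T@np.array([*xy,.075,1]); u=int(round(K[0]*c[0]/c[2]+K[2]));v=int(round(K[1]*c[1]/c[2]+K[3]))
        print(n,xy,u,v,[tuple(P[r,u].round(0).astype(int)) for r in range(v-7,v+9)])
o=ctrl.get_obs(); print(o['qpos'])
I=cams.camera_info('wrist');M=np.linalg.inv(I['world_to_cam']);print(M[:3].round(4))
E
```

```text
s1 [0.619, 0.219] 209 263 [(np.int64(617), np.int64(219), np.int64(92)), (np.int64(618), np.int64(219), np.int64(90)), (np.int64(618), np.int64(218), np.int64(87)), (np.int64(617), np.int64(220), np.int64(86)), (np.int64(618), np.int64(219), np.int64(83)), (np.int64(618), np.int64(219), np.int64(80)), (np.int64(622), np.int64(208), np.int64(65)), (np.int64(622), np.int64(208), np.int64(63)), (np.int64(621), np.int64(212), np.int64(64)), (np.int64(620), np.int64(214), np.int64(64)), (np.int64(619), np.int64(216), np.int64(63)), (np.int64(619), np.int64(218), np.int64(62)), (np.int64(619), np.int64(220), np.int64(62)), (np.int64(619), np.int64(218), np.int64(57)), (np.int64(619), np.int64(221), np.int64(58)), (np.int64(620), np.int64(218), np.int64(52))]
s1 [0.627, 0.21] 206 259 [(np.int64(623), np.int64(218), np.int64(101)), (np.int64(622), np.int64(220), np.int64(100)), (np.int64(623), np.int64(220), np.int64(98)), (np.int64(623), np.int64(219), np.int64(95)), (np.int64(623), np.int64(220), np.int64(93)), (np.int64(623), np.int64(221), np.int64(91)), (np.int64(623), np.int64(219), np
[... 3027 characters left out ...]
(np.int64(628), np.int64(195), np.int64(78)), (np.int64(627), np.int64(194), np.int64(74)), (np.int64(628), np.int64(195), np.int64(72)), (np.int64(625), np.int64(194), np.int64(66)), (np.int64(625), np.int64(194), np.int64(62)), (np.int64(629), np.int64(197), np.int64(66)), (np.int64(630), np.int64(198), np.int64(64)), (np.int64(631), np.int64(200), np.int64(64)), (np.int64(633), np.int64(201), np.int64(64)), (np.int64(636), np.int64(204), np.int64(66))]
[ 2.57534139e-01  6.50325178e-01  1.33520592e+00 -2.18952044e-05
  1.15609795e+00  1.82850192e+00]
[[-9.000e-04 -9.741e-01 -2.263e-01  6.851e-01]
 [-1.000e+00  7.000e-04  8.000e-04  2.001e-01]
 [-6.000e-04  2.263e-01 -9.741e-01  2.502e-01]]
```

To row units: 19 mm / 800 = 0.0238, 10 mm / 800 = 0.0125.

Call:
arm_command --plan '[[[0,0,0,0,0,0,-0.3],[0,0,0,0,0,0,-0.3],[0,0,0,0,0,0,-0.3],[0,0,0,0,0,0,-0.3],[0,0,0.0125,0,0,0,-0.3],[0,0,0.0238,0,0,0,-0.3],[0,0,0.0238,0,0,0,-0.3]]]'

```text
time_s: 4.75
ee_pos: [0.6181, 0.2006, 0.0271]
eef_rot: [3.141, 0.003, -0.0]
force: [-0.6, -0.7, -0.1]
grip_width: 0.0567
grip_force: 0.0
```

```bash
python3 - <<'E'
from h import *
o=ctrl.get_obs(); print(o['ee_pos'],o['grip_width'],o['force'])
p,d,I=snap('side','s2'); p2,d2,I2=snap('scene','c2'); 
a=cv2.resize(p[200:320,150:280],None,fx=3,fy=3,interpolation=cv2.INTER_CUBIC)
b=cv2.resize(p2[180:300,245:375],None,fx=3,fy=3,interpolation=cv2.INTER_CUBIC)
cv2.imwrite('pics/sc2.png',np.hstack([a,b]))
for n in ['s2','c2']:
    f=np.load(f'pics/{n}.npz'); P=pts(f['d'],f['K'],f['T'])*1000
    for y0,y1 in ((155,180),(226,260)):
        m=(f['d']>0)&(abs(P[...,0]-619)<15)&(P[...,1]>y0)&(P[...,1]<y1)&(P[...,2]>36)&(P[...,2]<100)
        q=P[m]; q=q[q[:,2].argsort()]; print(n,y0,len(q),q[:6].round(0).tolist())
E
```

```text
[0.61814698 0.20064347 0.02710152] 0.056738949533260294 [-0.55029968 -0.65547814 -0.0611526 ]
s2 155 24 [[608.0, 171.0, 50.0], [608.0, 170.0, 52.0], [609.0, 174.0, 53.0], [607.0, 166.0, 53.0], [609.0, 173.0, 55.0], [607.0, 171.0, 56.0]]
s2 226 196 [[628.0, 226.0, 36.0], [620.0, 227.0, 36.0], [614.0, 226.0, 37.0], [616.0, 227.0, 37.0], [618.0, 227.0, 37.0], [620.0, 226.0, 38.0]]
c2 155 155 [[625.0, 180.0, 49.0], [619.0, 170.0, 51.0], [625.0, 168.0, 51.0], [612.0, 170.0, 51.0], [625.0, 170.0, 53.0], [617.0, 171.0, 53.0]]
c2 226 143 [[621.0, 226.0, 36.0], [625.0, 226.0, 36.0], [627.0, 231.0, 37.0], [625.0, 234.0, 54.0], [627.0, 233.0, 55.0], [626.0, 232.0, 57.0]]
```

View pics/sc2.png

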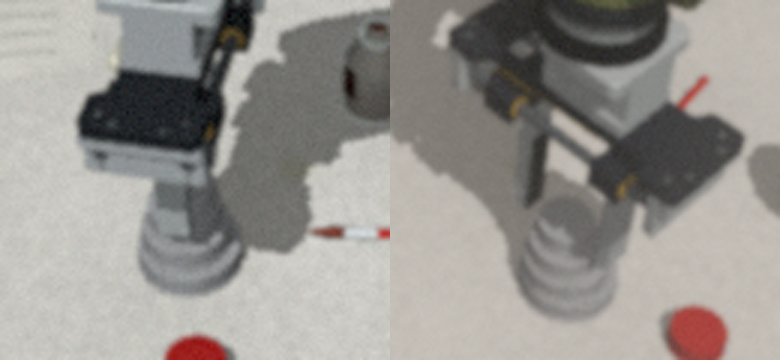

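The tips are at z≈50 mm while ee_pos reads 27, so the real tip is about 24 mm above the reported TCP. They now straddle the top lid correctly, so I close.

To row units: -110 mm / 800 = -0.1375, -60 mm / 800 = -0.075.

Call:
arm_command --plan '[[[0.0013,0,0,0,0,0,1],[0.0013,0,0,0,0,0,1],[0.0013,0,0,0,0,0,1],[0.0013,0,0,0,0,0,1],[0.0013,0,0,0,0,0,1],[0.0013,0,-0.025,0,0,0,1],[0.0013,0,-0.075,0,0,0,1],[0.0013,0,-0.1375,0,0,0,1]]]' --squeeze 10

```text
time_s: 5.65
ee_pos: [0.6191, 0.2006, 0.1388]
eef_rot: [3.141, 0.004, -0.0]
force: [0.2, -0.2, -0.5]
grip_width: 0.0386
grip_force: 10.0
```

```bash
cat > lk.py <<'E'
from h import *; import sys
o=ctrl.get_obs(); print(o['time_s'],o['ee_pos'].round(4),o['grip_width'],o['grip_force'],np.round(o['force'],1))
t=sys.argv[1]; snap('side','s'+t); snap('scene','c'+t)
for n in 'sc':
    f=np.load(f'pics/{n}{t}.npz')
    for a in sys.argv[2:]:
        x,y,z,R=[float(k)/1000 for k in a.split(',')]
        try: print(n,a,*level(f,z,(x,y),R))
        except Exception as e: print(n,a,'none',e)
E
python3 lk.py 3 620,201,136,30 621,203,48,32 620,205,32,38 618,207,16,45
```

```text
5.65 [0.6191 0.2006 0.1388] 0.038645565520807515 10.000034412369132 [ 0.2 -0.2 -0.5]
s 620,201,136,30 none attempt to get argmax of an empty sequence
s 621,203,48,32 z 47.3 n 378 box [619.4 203.5] [46.7 47.9] fit [619.7 203.6] 23.7
s 620,205,32,38 z 31.6 n 197 box [618.6 209.7] [56.7 50.4] fit [618.4 206.4] 28.5
s 618,207,16,45 z 15.7 n 241 box [616.5 213.2] [67.1 57.3] fit [615.9 208.2] 33.3
c 620,201,136,30 none attempt to get argmax of an empty sequence
c 621,203,48,32 z 48.6 n 387 box [620.1 201.9] [47.9 46.6] fit [620.6 202.1] 23.8
c 620,205,32,38 z 32.4 n 174 box [621.5 205.8] [54.2 56.7] fit [620.4 204.8] 28.5
c 618,207,16,45 z 16.5 n 179 box [617.8 208.6] [66.4 63. ] fit [617.5 206.7] 33.5
```

To row units: 160 mm / 800 = 0.2, -101 mm / 800 = -0.1263.

Call:
arm_command --plan '[[[-0.0638,0.1,0,0,0,0,1],[-0.1263,0.2,0,0,0,0,1],[-0.1263,0.2,0,0,0,0,1],[-0.1263,0.2,0,0,0,0,1],[-0.1263,0.2,0,0,0,0,1],[-0.1263,0.2,0.05,0,0,0,1],[-0.1263,0.2,0.0775,0,0,0,1],[-0.1263,0.2,0.0775,0,0,0,1],[-0.1263,0.2,0.0775,0,0,0,1]]]'

```text
time_s: 6.65
ee_pos: [0.5195, 0.0413, 0.0778]
eef_rot: [-3.142, -0.0, 0.0]
force: [-0.0, -0.3, 0.6]
grip_width: 0.0386
grip_force: 10.0
```

```bash
python3 lk.py 4 518,40,113,30 518,40,79,20; python3 - <<'E'
from h import *
a=cv2.imread('pics/s4.png')[120:260,210:340];b=cv2.imread('pics/c4.png')[100:240,215:345]
cv2.imwrite('pics/sc4.png',cv2.resize(np.hstack([a,b]),None,fx=3,fy=3,interpolation=cv2.INTER_CUBIC))
E
```

```text
6.65 [0.5195 0.0413 0.0778] 0.03864078397949138 10.000029187649488 [-0.  -0.3  0.6]
s 518,40,113,30 z 111.8 n 43 box [505.1  36.6] [10.  41.1] fit [514.9  38.6] 17.5
s 518,40,79,20 z 77.5 n 41 box [516.9  44.3] [24.5 19.7] fit [516.6  42.1] 12.1
c 518,40,113,30 z 113.6 n 159 box [520.1  40.4] [36.5 55.6] fit [522.   40.5] 22.7
c 518,40,79,20 z 78.5 n 48 box [520.   40.3] [19.4 23.1] fit [518.9  40.3] 11.4
```

View pics/sc4.png

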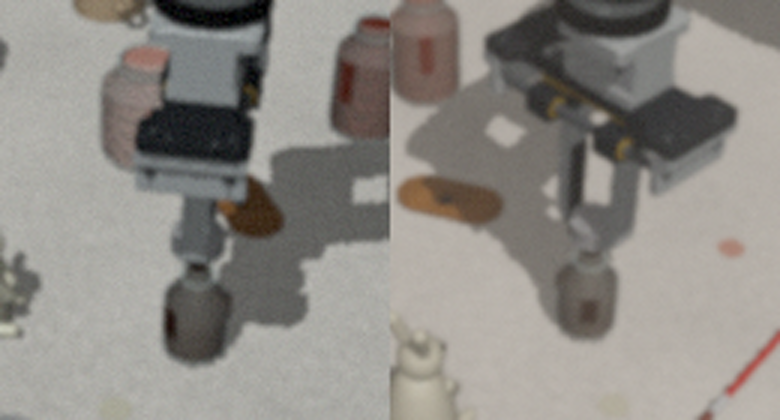

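The lid hangs level and centred just above the small jar's neck. I lower it.

To row units: 29 mm / 800 = 0.0363, 25 mm / 800 = 0.0313.

Call:
arm_command --plan '[[[-0.0013,0.0013,0.01,0,0,0,1],[-0.0013,0.0013,0.0175,0,0,0,1],[-0.0013,0.0013,0.025,0,0,0,1],[-0.0013,0.0013,0.0313,0,0,0,1],[-0.0013,0.0013,0.0363,0,0,0,1],[-0.0013,0.0013,0.0363,0,0,0,1]]]'

```text
time_s: 7.35
ee_pos: [0.5181, 0.0399, 0.0479]
eef_rot: [3.142, 0.0, -0.0]
force: [0.7, 0.2, 0.0]
grip_width: 0.0386
grip_force: 10.0
```

To row units: -90 mm / 800 = -0.1125, 1.5 mm / 800 = 0.0019.

Call:
arm_command --plan '[[[0,0,0.0019,0,0,0,1],[0,0,0.0019,0,0,0,0.1],[0,0,0.0019,0,0,0,-0.2],[0,0,0.0019,0,0,0,-0.2],[0,0,0.0019,0,0,0,-0.2],[0,0,-0.025,0,0,0,-0.2],[0,0,-0.075,0,0,0,-0.2],[0,0,-0.1125,0,0,0,-0.2]]]'

```text
time_s: 8.15
ee_pos: [0.5182, 0.0399, 0.1401]
eef_rot: [-3.142, -0.001, -0.0]
force: [-0.1, 0.1, -0.3]
grip_width: 0.0564
grip_force: 0.0
```

```bash
python3 lk.py 5 518,40,83,30
```

```text
8.15 [0.5182 0.0399 0.1401] 0.05640946264717543 0.0 [-0.1  0.1 -0.3]
s 518,40,83,30 z 82.5 n 165 box [516.7  40.8] [35.7 39.6] fit [516.8  41.4] 18.4
c 518,40,83,30 z 83.5 n 167 box [518.   39.9] [38.6 37. ] fit [518.5  40.5] 18.4
```

Small jar is closed (lid top at 83 mm, as expected). Next is lid_48.

To row units: -163 mm / 800 = -0.2038, 102 mm / 800 = 0.1275.

Call:
arm_command --plan '[[[0.0625,-0.1,0,0,0,0,-0.4],[0.1275,-0.2038,0,0,0,0,-0.5],[0.1275,-0.2038,0,0,0,0,-0.5],[0.1275,-0.2038,0.05,0,0,0,-0.5],[0.1275,-0.2038,0.1,0,0,0,-0.5],[0.1275,-0.2038,0.15,0,0,0,-0.5],[0.1275,-0.2038,0.1613,0,0,0,-0.5],[0.1275,-0.2038,0.1613,0,0,0,-0.5],[0.1275,-0.2038,0.1613,0,0,0,-0.5]]]'

```text
time_s: 9.15
ee_pos: [0.6212, 0.2029, 0.0114]
eef_rot: [-3.141, -0.003, -0.001]
force: [0.2, -0.3, -0.0]
grip_width: 0.0703
grip_force: 0.0
```

To row units: -130 mm / 800 = -0.1625, -110 mm / 800 = -0.1375.

Call:
arm_command --plan '[[[-0.0006,0,0,0,0,0,0.5],[-0.0006,0,0,0,0,0,1],[-0.0006,0,0,0,0,0,1],[-0.0006,0,0,0,0,0,1],[-0.0006,0,0,0,0,0,1],[-0.0006,0,-0.025,0,0,0,1],[-0.0006,0,-0.075,0,0,0,1],[-0.0006,0,-0.1375,0,0,0,1],[-0.0006,0,-0.1625,0,0,0,1]]]' --squeeze 10

```text
time_s: 10.05
ee_pos: [0.621, 0.2033, 0.1444]
eef_rot: [-3.14, -0.006, -0.0]
force: [0.4, 0.1, 0.3]
grip_width: 0.0468
grip_force: 10.0
```

```bash
python3 lk.py 6 620,205,32,38 618,207,16,45
```

```text
10.05 [0.621  0.2033 0.1444] 0.0468484911611777 10.000018626451492 [0.4 0.1 0.3]
s 620,205,32,38 z 31.5 n 546 box [618.6 205.6] [56.8 57.7] fit [618.6 205.6] 28.8
s 618,207,16,45 z 15.8 n 234 box [616.1 212.9] [66.5 57.3] fit [616.1 208.1] 33.4
c 620,205,32,38 z 32.6 n 556 box [619.4 204.2] [58.3 57. ] fit [619.4 203.8] 29.0
c 618,207,16,45 z 16.7 n 180 box [618.5 208.6] [65.9 62.9] fit [617.9 206.8] 33.4
```

To row units: -184 mm / 800 = -0.23, -140 mm / 800 = -0.175.

Call:
arm_command --plan '[[[-0.0563,-0.0275,0,0,0,0,1],[-0.1125,-0.055,0,0,0,0,1],[-0.175,-0.0825,0,0,0,0,1],[-0.23,-0.11,0,0,0,0,1],[-0.23,-0.11,0,0,0,0,1],[-0.23,-0.11,0.025,0,0,0,1],[-0.23,-0.11,0.05,0,0,0,1],[-0.23,-0.11,0.05,0,0,0,1],[-0.23,-0.11,0.05,0,0,0,1]]]'

```text
time_s: 11.05
ee_pos: [0.4357, 0.2906, 0.0989]
eef_rot: [3.141, 0.001, -0.001]
force: [0.5, -0.5, -0.2]
grip_width: 0.0471
grip_force: 10.0
```

```bash
python3 lk.py 7 437,291,140,40 437,291,89,25; python3 - <<'E'
from h import *
a=cv2.imread('pics/s7.png')[220:350,240:370];b=cv2.imread('pics/c7.png')[140:270,330:460]
cv2.imwrite('pics/sc7.png',cv2.resize(np.hstack([a,b]),None,fx=3,fy=3,interpolation=cv2.INTER_CUBIC))
E
```

```text
11.05 [0.4357 0.2906 0.0989] 0.0471324233250457 10.000032037496567 [ 0.5 -0.5 -0.2]
s 437,291,140,40 z 140.5 n 47 box [433.7 326.6] [18.4  2.8] fit [433.6 325.3] 7.8
s 437,291,89,25 z 87.8 n 113 box [436.  295.9] [33.4 23.8] fit [435.7 291.2] 16.8
c 437,291,140,40 z 138.5 n 388 box [437.2 290.6] [48.  71.9] fit [438.3 292.2] 28.5
c 437,291,89,25 z 87.6 n 142 box [439.  290.2] [34.  33.3] fit [438.3 290.5] 16.7
```

View pics/sc7.png

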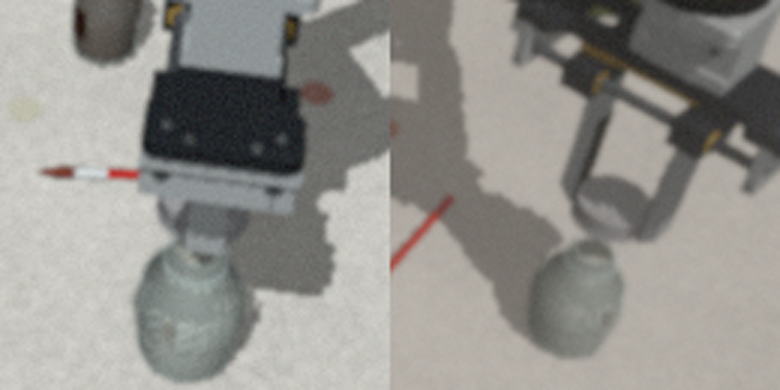

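The lid is held above the round jar, and I check it for tilt.

```bash
cat > tilt.py <<'E'
from h import *; import sys
f=np.load(f'pics/{sys.argv[1]}.npz'); x,y,z,ry,rx=map(float,sys.argv[2:7])
P=pts(f['d'],f['K'],f['T'])*1000
m=(f['d']>0)&(abs(P[...,0]-x)<rx)&(abs(P[...,1]-y)<ry)&(abs(P[...,2]-z)<8); q=P[m]
A=np.c_[q[:,0]-x,q[:,1]-y,np.ones(len(q))]; w=np.ones(len(q),bool)
for _ in range(5):
    s=np.linalg.lstsq(A[w],q[w,2],rcond=None)[0]; w=abs(A@s-q[:,2])<1.5
print(len(q),w.sum(),'slope deg x,y',np.degrees(s[:2]).round(1),'z',s[2].round(1),q[w].min(0).round(1),q[w].max(0).round(1))
E
python3 tilt.py c7 437 291 136 17 28; python3 tilt.py s7 437 291 136 17 28
```

```text
340 238 slope deg x,y [-0.7  0.1] z 138.3 [413.2 274.  136.6] [461.2 308.  139.8]
89 64 slope deg x,y [0.4 2.8] z 135.5 [413.5 292.6 134.6] [459.3 307.8 137.4]
```

To row units: 41 mm / 800 = 0.0513, 38 mm / 800 = 0.0475.

Call:
arm_command --plan '[[[0,0,0.015,0,0,0,1],[0,0,0.025,0,0,0,1],[0,0,0.0338,0,0,0,1],[0,0,0.0413,0,0,0,1],[0,0,0.0475,0,0,0,1],[0,0,0.0513,0,0,0,1],[0,0,0.0513,0,0,0,1]]]'

```text
time_s: 11.85
ee_pos: [0.4355, 0.2909, 0.0579]
eef_rot: [3.141, 0.0, -0.0]
force: [-0.0, 0.5, -0.6]
grip_width: 0.0471
grip_force: 10.0
```

To row units: -90 mm / 800 = -0.1125, -60 mm / 800 = -0.075.

Call:
arm_command --plan '[[[0,0,0.0013,0,0,0,1],[0,0,0.0013,0,0,0,-0.1],[0,0,0.0013,0,0,0,-0.4],[0,0,0.0013,0,0,0,-0.4],[0,0,0.0013,0,0,0,-0.4],[0,0,-0.025,0,0,0,-0.4],[0,0,-0.075,0,0,0,-0.4],[0,0,-0.1125,0,0,0,-0.4]]]'

```text
time_s: 12.65
ee_pos: [0.4358, 0.291, 0.1502]
eef_rot: [-3.141, -0.001, -0.0]
force: [0.0, -0.1, 0.1]
grip_width: 0.0656
grip_force: 0.0
```

```bash
python3 lk.py 8 437,291,93,35 619,205,32,38
```

```text
12.65 [0.4358 0.291  0.1502] 0.06564515872521318 0.0 [ 0.  -0.1  0.1]
s 437,291,93,35 z 92.5 n 560 box [435.6 291.8] [47.2 48.5] fit [435.8 291.6] 23.9
s 619,205,32,38 z 31.4 n 545 box [618.6 205.8] [56.7 57.7] fit [618.6 205.6] 28.8
c 437,291,93,35 z 93.8 n 349 box [436.1 291.2] [51.8 46.5] fit [436.8 291.1] 23.9
c 619,205,32,38 z 32.6 n 552 box [620.3 204.9] [57.8 56.6] fit [620.1 204.5] 28.9
```

Round jar is closed (top at 93 mm). Next is lid_58.

To row units: 184 mm / 800 = 0.23, 155 mm / 800 = 0.1938.

Call:
arm_command --plan '[[[0.0575,0.0275,0,0,0,0,-0.6],[0.115,0.0538,0,0,0,0,-0.7],[0.1725,0.0813,0,0,0,0,-0.7],[0.23,0.1075,0,0,0,0,-0.7],[0.23,0.1075,0,0,0,0,-0.7],[0.23,0.1075,0.0563,0,0,0,-0.7],[0.23,0.1075,0.1125,0,0,0,-0.7],[0.23,0.1075,0.1625,0,0,0,-0.7],[0.23,0.1075,0.1875,0,0,0,-0.7],[0.23,0.1075,0.1938,0,0,0,-0.7],[0.23,0.1075,0.1938,0,0,0,-0.7],[0.23,0.1075,0.1938,0,0,0,-0.7]]]'

```text
time_s: 13.95
ee_pos: [0.6203, 0.2052, -0.0053]
eef_rot: [-3.141, -0.002, -0.0]
force: [0.5, -0.1, 0.8]
grip_width: 0.08
grip_force: 0.0
```

To row units: -190 mm / 800 = -0.2375, -160 mm / 800 = -0.2.

Call:
arm_command --plan '[[[-0.0006,0,0,0,0,0,0.2],[-0.0006,0,0,0,0,0,1],[-0.0006,0,0,0,0,0,1],[-0.0006,0,0,0,0,0,1],[-0.0006,0,0,0,0,0,1],[-0.0006,0,-0.025,0,0,0,1],[-0.0006,0,-0.075,0,0,0,1],[-0.0006,0,-0.1375,0,0,0,1],[-0.0006,0,-0.2,0,0,0,1],[-0.0006,0,-0.2375,0,0,0,1],[-0.0006,0,-0.2375,0,0,0,1]]]' --squeeze 10

```text
time_s: 15.05
ee_pos: [0.6207, 0.2053, 0.1886]
eef_rot: [-3.14, -0.008, -0.0]
force: [-0.3, 0.1, 0.1]
grip_width: 0.057
grip_force: 10.0
```

```bash
python3 lk.py 9 618,207,16,45; python3 tilt.py c9 620 205 220 21 32
```

```text
15.05 [0.6207 0.2053 0.1886] 0.05702447291013994 9.99658895536868 [-0.3  0.1  0.1]
s 618,207,16,45 z 15.4 n 741 box [616.3 208. ] [66.5 68.3] fit [616.4 207.7] 33.9
c 618,207,16,45 z 16.6 n 746 box [617.4 206. ] [68.9 67.5] fit [617.2 206.2] 33.9
595 462 slope deg x,y [-0.6 -0.3] z 223.9 [592.1 184.  222.1] [649.  225.4 225.6]
```

To row units: 502 mm / 800 = 0.6275, -220 mm / 800 = -0.275.

Call:
arm_command --plan '[[[-0.0225,0.0525,0,0,0,0,1],[-0.0463,0.105,0,0,0,0,1],[-0.0688,0.1563,0,0,0,0,1],[-0.0913,0.2088,0,0,0,0,1],[-0.115,0.2613,0,0,0,0,1],[-0.1375,0.3138,0,0,0,0,1],[-0.16,0.3663,0,0,0,0,1],[-0.1838,0.4188,0,0,0,0,1],[-0.2063,0.4713,0,0,0,0,1],[-0.2288,0.5225,0,0,0,0,1],[-0.2525,0.575,0,0,0,0,1],[-0.275,0.6275,0,0,0,0,1]]]'

```text
time_s: 16.35
ee_pos: [0.3974, -0.2981, 0.1816]
eef_rot: [-3.14, 0.002, -0.0]
force: [0.5, -0.8, -0.3]
grip_width: 0.0576
grip_force: 10.0
```

To row units: 70 mm / 800 = 0.0875, 50 mm / 800 = 0.0625.

Call:
arm_command --plan '[[[0,0,0,0,0,0,1],[0,0,0.025,0,0,0,1],[0,0,0.0625,0,0,0,1],[0,0,0.0875,0,0,0,1],[0,0,0.0875,0,0,0,1],[0,0,0.0875,0,0,0,1]]]'

```text
time_s: 16.95
ee_pos: [0.399, -0.2966, 0.113]
eef_rot: [-3.141, 0.001, 0.0]
force: [-0.8, 0.1, 0.1]
grip_width: 0.0574
grip_force: 10.0
```

```bash
python3 lk.py 10 400,-297,111,30; for n in c s; do python3 tilt.py ${n}10 400 -297 152 21 32; done; python3 - <<'E'
from h import *
a=cv2.imread('pics/s10.png')[60:190,270:400];b=cv2.imread('pics/c10.png')[20:150,165:295]
cv2.imwrite('pics/sc10.png',cv2.resize(np.hstack([a,b]),None,fx=3,fy=3,interpolation=cv2.INTER_CUBIC))
E
```

```text
16.95 [ 0.399  -0.2966  0.113 ] 0.05744796301672991 9.99652685680303 [-0.8  0.1  0.1]
s 400,-297,111,30 z 109.5 n 60 box [ 398.4 -296.1] [42.9 46.5] fit [ 399.  -296.6] 21.9
c 400,-297,111,30 z 109.4 n 86 box [ 401.9 -297.9] [43.8 45.7] fit [ 401.  -298.1] 21.9
137 102 slope deg x,y [-0.8 -0. ] z 153.0 [ 378.7 -317.1  151.4] [ 427.5 -276.7  154.3]
98 74 slope deg x,y [-0.2 -0.6] z 150.5 [ 370.2 -316.   149. ] [ 427.5 -276.3  152. ]
```

View pics/sc10.png

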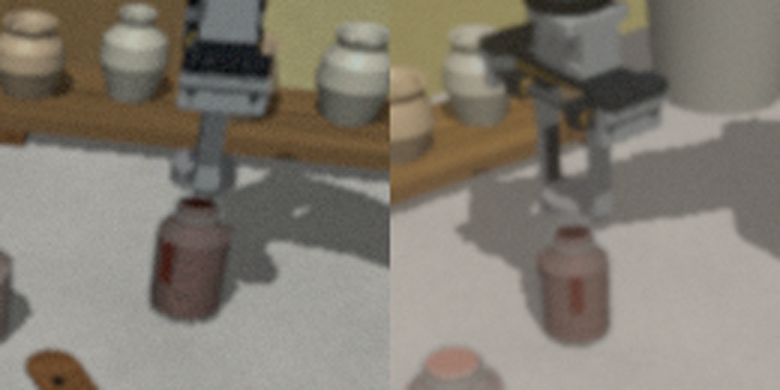

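The lid is level and centred over the tall jar, so I lower it.

To row units: 34 mm / 800 = 0.0425, 31 mm / 800 = 0.0388.

Call:
arm_command --plan '[[[0.0013,0,0.01,0,0,0,1],[0.0013,0,0.0188,0,0,0,1],[0.0013,0,0.0263,0,0,0,1],[0.0013,0,0.0338,0,0,0,1],[0.0013,0,0.0388,0,0,0,1],[0.0013,0,0.0425,0,0,0,1],[0.0013,0,0.0425,0,0,0,1]]]'

```text
time_s: 17.75
ee_pos: [0.3999, -0.297, 0.0789]
eef_rot: [-3.141, 0.0, -0.0]
force: [-0.6, 0.4, -1.1]
grip_width: 0.0574
grip_force: 10.0
```

To row units: -100 mm / 800 = -0.125, -60 mm / 800 = -0.075.

Call:
arm_command --plan '[[[0,0,0.0013,0,0,0,1],[0,0,0.0013,0,0,0,-0.3],[0,0,0.0013,0,0,0,-0.6],[0,0,0.0013,0,0,0,-0.6],[0,0,0.0013,0,0,0,-0.6],[0,0,-0.025,0,0,0,-0.6],[0,0,-0.075,0,0,0,-0.6],[0,0,-0.125,0,0,0,-0.6]]]'

```text
time_s: 18.55
ee_pos: [0.3997, -0.2968, 0.1803]
eef_rot: [-3.141, 0.001, -0.0]
force: [-0.0, -0.1, -0.2]
grip_width: 0.0749
grip_force: 0.0
```

```bash
python3 lk.py 11 400,-297,115,40 617,207,16,45
```

```text
18.55 [ 0.3997 -0.2968  0.1803] 0.07490025304848975 0.0 [-0.  -0.1 -0.2]
s 400,-297,115,40 z 114.5 n 190 box [ 399.3 -293. ] [53.5 56.6] fit [ 400.  -294.4] 28.4
s 617,207,16,45 z 15.5 n 735 box [616.1 207.5] [66.4 69.6] fit [616.  207.6] 33.8
c 400,-297,115,40 z 116.0 n 199 box [ 401.8 -296.5] [54.7 58.2] fit [ 401.7 -296.3] 28.9
c 617,207,16,45 z 16.6 n 744 box [617.2 206.2] [67.8 67.2] fit [617.3 206.3] 33.9
```

Tall jar is closed (top at 115 mm). Last is lid_68.

To row units: -504 mm / 800 = -0.63, -294 mm / 800 = -0.3675.

Call:
arm_command --plan '[[[0.0225,-0.0525,0,0,0,0,-0.9],[0.045,-0.105,0,0,0,0,-0.9],[0.0675,-0.1575,0,0,0,0,-0.9],[0.09,-0.21,0,0,0,0,-0.9],[0.1125,-0.2625,0,0,0,0,-0.9],[0.135,-0.315,0,0,0,0,-0.9],[0.1588,-0.3675,0,0,0,0,-0.9],[0.1813,-0.42,0,0,0,0,-0.9],[0.2038,-0.4725,0,0,0,0,-0.9],[0.2263,-0.525,0,0,0,0,-0.9],[0.2488,-0.5775,0,0,0,0,-0.9],[0.2713,-0.63,0,0,0,0,-0.9]]]'

```text
time_s: 19.85
ee_pos: [0.6174, 0.2088, 0.1783]
eef_rot: [3.141, 0.001, -0.0]
force: [0.1, -0.5, 0.0]
grip_width: 0.089
grip_force: 0.0
```

To row units: 192 mm / 800 = 0.24, 185 mm / 800 = 0.2313.

Call:
arm_command --plan '[[[0,0,0,0,0,0,-0.9],[0,0,0.05,0,0,0,-0.9],[0,0,0.1,0,0,0,-0.9],[0,0,0.15,0,0,0,-0.9],[0,0,0.2,0,0,0,-0.9],[0,0,0.2313,0,0,0,-0.9],[0,0,0.24,0,0,0,-0.9],[0,0,0.24,0,0,0,-0.9],[0,0,0.24,0,0,0,-0.9]]]'

```text
time_s: 20.75
ee_pos: [0.618, 0.2069, -0.0112]
eef_rot: [-3.141, -0.002, -0.0]
force: [-0.1, -0.2, 0.6]
grip_width: 0.089
grip_force: 0.0
```

Lower 8 mm more (tip at about 4 mm), then grip and lift.

To row units: 8 mm / 800 = 0.01, 4 mm / 800 = 0.005.

Call:
arm_command --plan '[[[-0.0006,0,0.005,0,0,0,-0.9],[-0.0006,0,0.01,0,0,0,-0.9],[-0.0006,0,0.01,0,0,0,-0.9]]]'

```text
time_s: 21.05
ee_pos: [0.6165, 0.2069, -0.0209]
eef_rot: [3.142, 0.0, -0.0]
force: [-0.9, -0.2, -0.4]
grip_width: 0.0892
grip_force: 0.0
```

Call:
arm_command --plan '[[[0,0,0,0,0,0,0],[0,0,0,0,0,0,1],[0,0,0,0,0,0,1],[0,0,0,0,0,0,1],[0,0,0,0,0,0,1]]]' --squeeze 10

```text
time_s: 21.55
ee_pos: [0.6167, 0.2069, -0.0206]
eef_rot: [-3.142, -0.0, -0.0]
force: [-0.2, -0.0, 0.2]
grip_width: 0.0674
grip_force: 10.0
```

To row units: -200 mm / 800 = -0.25, -190 mm / 800 = -0.2375.

Call:
arm_command --plan '[[[0,0,-0.025,0,0,0,1],[0,0,-0.075,0,0,0,1],[0,0,-0.1313,0,0,0,1],[0,0,-0.1875,0,0,0,1],[0,0,-0.2375,0,0,0,1],[0,0,-0.25,0,0,0,1]]]'

```text
time_s: 22.15
ee_pos: [0.618, 0.2073, 0.1846]
eef_rot: [-3.14, -0.007, -0.0]
force: [-0.0, 0.1, -0.5]
grip_width: 0.0678
grip_force: 10.0
```

To row units: 425 mm / 800 = 0.5313, 400 mm / 800 = 0.5.

Call:
arm_command --plan '[[[-0.0025,0.05,0,0,0,0,1],[-0.005,0.1,0,0,0,0,1],[-0.0075,0.15,0,0,0,0,1],[-0.01,0.2,0,0,0,0,1],[-0.0125,0.25,0,0,0,0,1],[-0.015,0.3,0,0,0,0,1],[-0.0175,0.35,0,0,0,0,1],[-0.02,0.4,0,0,0,0,1],[-0.0225,0.45,0,0,0,0,1],[-0.025,0.5,0,0,0,0,1],[-0.025,0.5313,0,0,0,0,1],[-0.025,0.5313,0,0,0,0,1]]]'

```text
time_s: 23.35
ee_pos: [0.5957, -0.221, 0.178]
eef_rot: [-3.141, 0.001, -0.004]
force: [-0.5, 0.1, -0.7]
grip_width: 0.0678
grip_force: 10.0
```

To row units: 80 mm / 800 = 0.1, 75 mm / 800 = 0.0938.

Call:
arm_command --plan '[[[0,0,0.025,0,0,0,1],[0,0,0.0625,0,0,0,1],[0,0,0.0938,0,0,0,1],[0,0,0.1,0,0,0,1],[0,0,0.1,0,0,0,1],[0,0,0.1,0,0,0,1]]]'

```text
time_s: 23.95
ee_pos: [0.5972, -0.2179, 0.1006]
eef_rot: [3.141, -0.002, 0.0]
force: [-0.5, 0.5, -0.3]
grip_width: 0.0674
grip_force: 10.0
```

```bash
python3 lk.py 12 597,-218,99,35; for n in c s; do python3 tilt.py ${n}12 597 -218 137 26 38; done
```

```text
23.95 [ 0.5972 -0.2179  0.1006] 0.06742153188262583 9.984575563576072 [-0.5  0.5 -0.3]
s 597,-218,99,35 z 97.9 n 60 box [ 595.6 -212.7] [52.5 39.6] fit [ 595.7 -216.4] 25.8
c 597,-218,99,35 z 97.8 n 108 box [ 598.6 -215. ] [52.3 45.8] fit [ 598.7 -217.5] 25.8
256 199 slope deg x,y [ 0.2 -0.2] z 138.1 [ 572.3 -244.   136.6] [ 631.4 -192.2  139.7]
161 135 slope deg x,y [ 0.4 -0.9] z 136.8 [ 563.2 -243.3  135.2] [ 629.5 -192.   138.3]
```

To row units: 33 mm / 800 = 0.0413, 31 mm / 800 = 0.0388.

Call:
arm_command --plan '[[[-0.0006,0,0.01,0,0,0,1],[-0.0006,0,0.0188,0,0,0,1],[-0.0006,0,0.0263,0,0,0,1],[-0.0006,0,0.0338,0,0,0,1],[-0.0006,0,0.0388,0,0,0,1],[-0.0006,0,0.0413,0,0,0,1],[-0.0006,0,0.0413,0,0,0,1]]]'

```text
time_s: 24.75
ee_pos: [0.5962, -0.2181, 0.0664]
eef_rot: [3.142, -0.0, -0.0]
force: [0.3, 0.0, -1.0]
grip_width: 0.0675
grip_force: 10.0
```

To row units: -130 mm / 800 = -0.1625, -100 mm / 800 = -0.125.

Call:
arm_command --plan '[[[0,0,0.0013,0,0,0,1],[0,0,0.0013,0,0,0,-0.5],[0,0,0.0013,0,0,0,-0.8],[0,0,0.0013,0,0,0,-0.8],[0,0,0.0013,0,0,0,-0.8],[0,0,-0.025,0,0,0,-0.8],[0,0,-0.075,0,0,0,-0.8],[0,0,-0.125,0,0,0,-0.8],[0,0.0625,-0.1625,0,0,0,-0.8],[0,0.125,-0.1625,0,0,0,-0.8]]]'

```text
time_s: 25.75
ee_pos: [0.5975, -0.3112, 0.2006]
eef_rot: [3.138, -0.006, 0.003]
force: [0.7, -1.1, -0.3]
grip_width: 0.0848
grip_force: 0.0
```

```bash
python3 lk.py 13 597,-218,103,45 400,-297,115,40 437,291,93,35 518,40,83,30 ; cp pics/c13.png pics/fin.png
```

```text
25.75 [ 0.5975 -0.3112  0.2006] 0.08475045569533163 0.0 [ 0.7 -1.1 -0.3]
s 597,-218,103,45 z 102.3 n 281 box [ 595.8 -213.9] [65.5 67. ] fit [ 596.2 -215. ] 33.7
s 400,-297,115,40 z 114.2 n 190 box [ 400.4 -295.2] [55.6 60.2] fit [ 399.8 -295.2] 29.4
s 437,291,93,35 z 92.5 n 564 box [435.7 291.1] [47.  49.5] fit [435.7 291.8] 23.9
s 518,40,83,30 z 82.3 n 168 box [516.4  40.5] [35.9 39.1] fit [516.3  40.8] 18.9
c 597,-218,103,45 z 103.8 n 381 box [ 597.7 -217.2] [67.3 68.4] fit [ 597.5 -217.1] 33.8
c 400,-297,115,40 z 116.0 n 195 box [ 401.6 -295.9] [57.2 59.3] fit [ 402.  -296.1] 29.0
c 437,291,93,35 z 93.7 n 350 box [436.7 290.9] [48.9 46.6] fit [436.8 291.1] 23.8
c 518,40,83,30 z 83.8 n 162 box [517.5  40.4] [37.9 38.5] fit [517.6  40.4] 18.9
```

View pics/fin.png

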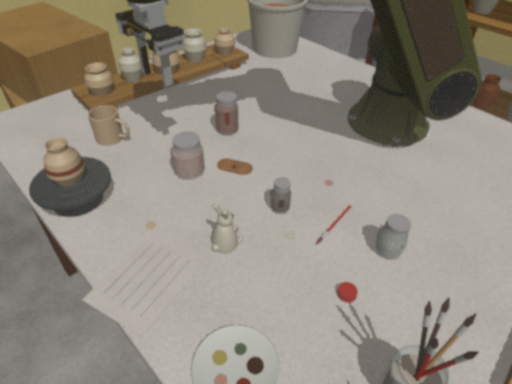

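The picture shows all four jars capped and flat: wide (187,155), tall (227,113), small (281,193), round (393,237). The hare (225,232) and the red look-alike (347,292) are where they were. I hand the job in.

```bash
python3 -c "
from station import ctrl
print(ctrl.hand_in())"
```

```text
the job is handed in; nothing more can be done
None
```

I put all four lids on their jars and handed the job in at about 26 s. Camera heights show each lid flat and fully down, and the hare and red look-alike still stand where they were.

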